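# Height check of two converter modules under the bridge bar

### The job

Check both converter modules on the height gauge: slide each one along its own lane to the red bridge bar and feel whether it passes, never pressing a module or the gripper on the bar or the end stop with more than 20 N. Leave the module that clears the bar fully home against the end stop in its lane; draw back the one that stops at the bar and set it down flat, without dropping it, in the red reject tray. Leave everything else on the bench alone.

Things in the scene. Friction and masses are not known exactly. Their poses are not given: they have to be found in the camera images.
- gauge: Fixed height gauge: aluminium plate, x -190 to +80, y -145 to +145 mm, 10 mm thick. Origin at table height below the middle of the bar; x along its two lanes from the open mouth under the bar to the stop, z up. Lane centres at y = +65 and -65 mm, floor 10 mm above the table. Each lane runs between steel rails 6 mm high, 6 mm wide, 56 mm apart (2 mm play each side of a module).
- bridge: Red rigid bar across both lanes on three posts (y = -135, 0, +135 mm). 16 mm thick (x -8 to +8 mm), underside 48.2 mm and top 63.2 mm above the lane floor. Origin on the lane floor below the bar's middle, axes as the gauge. A module that is too tall stops with its front face at x = -8 mm.
- stop: Dark rigid end stop across both lanes, 22 mm high. Origin on the lane floor at the middle of its face, 44 mm beyond the middle of the bar; axes as the gauge. A module is home with its front face against it; its green block then still stands before the bar.
- unit_p_c (a point): Converter module P: dark finned housing 64 long, 52 wide in front (+x), behind it a green block 36 wide, 36 long, 42 high to grip across; in all 100 mm long, 0.25-0.45 kg, fins up to 46 or 50.5 mm (P or Q, unknown). Point: mid length and width (near the centre of mass), 21 mm above the underside; x to the finned end, z up. Block centre at x = -32, front face at +50 mm. Starts in a lane, fins towards the bar.
- unit_q_c (a point): Converter module Q, like P in looks and all sizes but the fins' height: one of the two has fins up to 46 mm, the other 50.5 mm, which one is not known. Point and axes as for P. It starts in the other lane, fins towards the bar.
- tray: Red open reject tray, fixed to the table, 190 x 150 mm outside (x, y), 28 mm high, walls 4 mm, floor 4 mm thick. Origin at the centre of its underside, x along its length, z up.
- meter: Bystander, to be left alone: black handheld multimeter lying flat, 150 x 75 x 30 mm. Origin about the middle of its underside.
- driver: Bystander, to be left alone: screwdriver with blue handle lying flat, 180 mm long. Origin about the middle of its underside.
- capacitor: Bystander, to be left alone: upright can capacitor, 38 mm across, 75 mm high. Origin about the middle of its underside.
- core: Bystander, to be left alone: copper-coloured toroid core lying flat, 60 mm across, 22 mm high. Origin about the middle of its underside.
- heatsink: Bystander, to be left alone: bare aluminium heat sink, 80 x 70 x 34 mm, fins up. Origin about the middle of its underside.
- screwbox: Bystander, to be left alone: yellow open screw box, 100 x 70 x 30 mm. Origin about the middle of its underside.
Things that resemble listed ones, but are neither listed nor needed, are in the scene too. What is shaped like the part that bears unit_q_c but pink or purple is not meant. Leave any orange look-alike of the part that bears unit_p_c alone.

How it is judged:
By the outcome, as a careful person would: the job done as asked, in the order asked, and still so for the second after the job is handed in, with the robot touching nothing.
It also fails if it takes over 64 s, if anything falls off the work surface, if the arm or the gripper's body presses on something with over 40 N, if the wrist force passes 120 N, or if a joint passes its speed limit or range.

### The arm

A 6-joint arm with a two-finger parallel gripper is mounted at the origin on the work surface. World frame = base frame: x ahead of the robot, y to its left, z up, the work surface at z = 0. Lengths are in m, angles in rad, forces in N, time in s.
With the tool pointing down it reaches from about 0.375 to 0.975 m from the base axis. Payload 3.8 kg.
Tool frame: the origin (TCP) lies midway between the tips of the shut fingers; the grasp point (between the pads) lies 19 mm behind it; z points along the fingers, y is the direction in which the jaws open and shut (so a half turn about z gives the same grasp; the last joint's range is limited). The gripper opens to 85 mm and grips with 20 to 120 N. Pads are 22 mm wide; open, the fingers measure 114 mm over their backs; the gripper's body (76 mm by 85 mm) begins 54 mm behind the grasp point. The pads swing forward as they close: fully open they stand 13 mm farther back than shut.
Start: joints at [-1.322, 0.264, 1.604, -0, 1.274, -0.037], TCP at [0.19, -0.648, 0.231] pointing down, gripper open.
Joint ranges: [-2.63, 2.63], [-0.94, 2.18], [0.31, 2.57], [-1.31, 4.45], [0, 2.66], [-2.55, 2.55]. Speed limits (rad/s): [2.57, 2.57, 3.14, 3.14, 3.14, 3.14].

### API

Orientations are given as a rotation vector (axis times angle).
In Python, from workcell import bot gives the robot as it stands.
- The arm moves only by the tool arm_command, never from a script. Its argument "targets" is text: rows parted by semicolons, each of 7 numbers parted by spaces: the shift along the tool's x, y, z in mm, then the turn, a rotation vector about the tool's x, y, z in degrees, then the opening, from 0 (shut) to 1 (fully open). A call has 1 to 10 rows; each row is the pose to reach, as a shift and turn from the pose commanded when the call began, along the tool's axes at that moment; what a row does not reach only later rows make up. A row lasts 1/12 s, in which the tool goes at most 41.7 mm and 7.16 degrees, less where a joint would pass 70% of its speed; a pose out of reach is approached as far as the arm can. A call with a gripper value outside its range is refused whole. The fingers move at their own pace and stop on an object; "newtons" is the grip in N (left out, the last holds). Time passes only in rows, so rows that repeat a pose let the fingers close. It gives the time, the measured TCP pose, the force and the opening at its end, in the units of the state.
- bot.read_state(): the state, without advancing time (a new reading comes with each control period).
- bot.read_camera(name): name is "scene" or "top" or "wrist"; returns (picture, depth): 400x640x3 uint8, blue, green, red; 400x640 float32, m along the optical axis (not along the pixel's ray), 0 where there is no reading.
- bot.camera_params(name): a dict with "fov_y" (degrees; the focal length in pixels is half the picture's height over the tangent of half this angle, whatever the lens; pixels are square), "cx", "cy" (the principal point, pixels), "xyz" and "rotation" of the camera in the world; the wrist camera has in their place "T_tool_cam" (4x4, takes a point from camera to tool coordinates, whose origin is the TCP and whose axes are the flange's). Camera axes: x right, y up, looking along -z (the intrinsics and any distortion apply to the point x, -y, -z); pixel columns grow to the right and rows downward; lengths in m; the calibration is good to about 2 mm. A picture is of the moment at which its call begins: read the wrist's pose just before it. camera_params takes no time and is no camera call.
- bot.finish_job(): hands the job in, once; it reports no verdict.
The state is a dict: "time": time; "q": joint angles; "joint_vel": joint speeds; "joint_torque": joint torques, N m; "tool_pos": TCP position; "tcp_rot": TCP orientation; "wrist_force": force on the tool from outside, world axes, zero at the start; "torque": the same for the moment, N m; "width": opening from 0.0 (shut) to 1.0 (fully open).
Only numpy, scipy, OpenCV 4.12 (cv2) and the standard library are available. Lean on these libraries where they do the work, as an engineer would, in place of code of your own. Each camera call takes 0.05 s, during which the arm holds its last target.

## Working session

There is one attempt and no reset: what is moved stays moved. The work goes in short steps, Python scripts to look and compute and a tool call to move; the robot and the scene stay as the last step left them, time stands still between calls to the robot, and variables do not carry over. Pictures are saved under pics/ and viewed, and the job is handed in when it is done.

Besides the shell and the picture viewer there is one more tool, called after ">>>" as name(argument=value, ...), one argument or row to a line, values as JSON. arm_command: Moves the arm, as the interface text tells. Its arguments: {"type":"object","properties":{"targets":{"type":"string"},"newtons":{"type":"number"}},"required":["targets"]}

```bash
ls; mkdir -p pics
python3 - <<'E'
from workcell import bot
import cv2,numpy as np
for n in("scene","top"):
    im,d=bot.read_camera(n); cv2.imwrite(f"pics/{n}0.png",im); np.save(f"{n}_d.npy",d); print(n,bot.camera_params(n))
print(bot.camera_params("wrist")); print(bot.read_state())
E
```

```text
pics
scene {'fov_y': 50.037063294247766, 'cx': 311.8856557008992, 'cy': 204.66357164779774, 'xyz': array([ 0.98469305, -0.72788005,  1.07874828]), 'rotation': array([0.66170631, 0.17163639, 0.49545856])}
top {'fov_y': 49.119690890165636, 'cx': 313.0512960519937, 'cy': 200.3159559416799, 'xyz': array([ 0.51831679, -0.01505321,  1.51866019]), 'rotation': array([ 0.04792419, -0.02617919, -1.57584364])}
{'fov_y': 63.84285373014322, 'cx': 317.705112934161, 'cy': 198.07836231337578, 'T_tool_cam': array([[ 8.97813352e-04,  9.56462377e-01,  2.91854272e-01,
         7.51691713e-02],
       [ 9.99999591e-01, -8.27700297e-04, -3.63704774e-04,
         3.65699433e-04],
       [-1.06302064e-04,  2.91854479e-01, -9.56462729e-01,
        -1.43695682e-01],
       [ 0.00000000e+00,  0.00000000e+00,  0.00000000e+00,
         1.00000000e+00]])}
{'time': 0.1, 'q': array([-1.32187285e+00,  2.64687533e-01,  1.60526020e+00,  1.03032534e-06,
        1.27370232e+00, -3.68937356e-02]), 'joint_vel': array([ 0.0016048 , -0.00171518, -0.00377435,  0.00184024, -0.00091689,
       -0.00149193]), 'joint_torque': array([ 1.56159495e-04, -5.16707253e+01, -3.68589950e+01,  3.13253999e-06,
        6.32923577e-03, -2.43610384e-05]), 'tool_pos': array([ 0.19014763, -0.64696419,  0.23006768]), 'tcp_rot': array([-3.10754199e+00, -4.47142152e-01,  3.40213407e-04]), 'wrist_force': array([ 0.18711442, -0.0017398 ,  0.01064131]), 'torque': array([ 0.01960055, -0.01310619,  0.0354559 ]), 'width': 0.9991950930244224}
```

View pics/scene0.png

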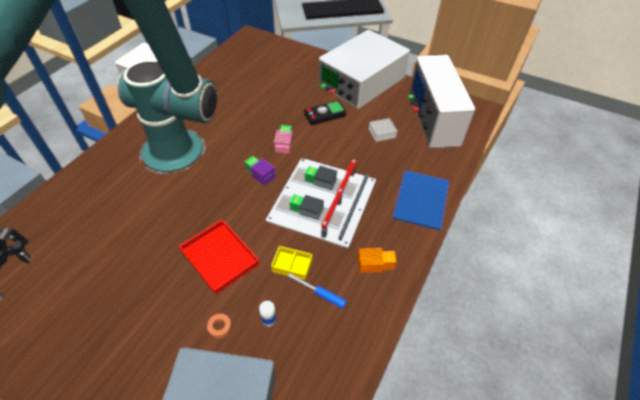

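View pics/top0.png

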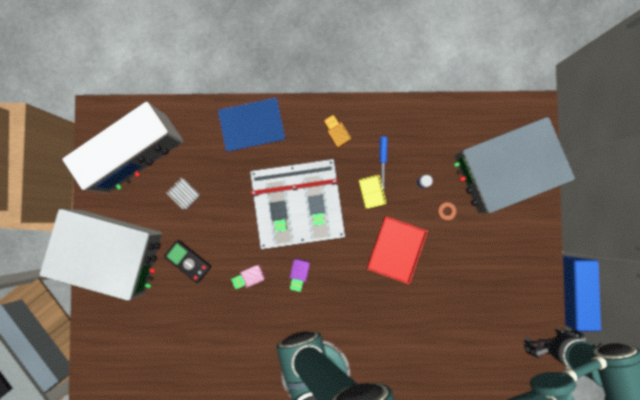

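The top view shows the gauge at (250–345, 160–248), two modules in its lanes with green blocks at (280,226) and (318,219), and the red tray at about (398,250). I'll enlarge these crops.

```bash
cat > h.py <<'E'
import numpy as np,cv2
from scipy.spatial.transform import Rotation as R
from workcell import bot
def cam(n,st=None):
    p=bot.camera_params(n)
    f=200/np.tan(np.radians(p['fov_y'])/2)
    if n=='wrist':
        T=np.eye(4);T[:3,:3]=R.from_rotvec(st['tcp_rot']).as_matrix();T[:3,3]=st['tool_pos'];T=T@p['T_tool_cam']
    else:
        T=np.eye(4);T[:3,:3]=R.from_rotvec(p['rotation']).as_matrix();T[:3,3]=p['xyz']
    return f,p['cx'],p['cy'],T
def ray(c,u,v):
    f,cx,cy,T=c
    return T[:3,3],T[:3,:3]@np.array([(u-cx)/f,-(v-cy)/f,-1.])
def atz(c,u,v,z):
    o,d=ray(c,u,v); return o+d*(z-o[2])/d[2]
def atd(c,u,v,dep):
    o,d=ray(c,u,v); return o+d*dep
def proj(c,P):
    f,cx,cy,T=c; q=T[:3,:3].T@(np.asarray(P)-T[:3,3]); return np.array([cx+f*q[0]/-q[2],cy-f*q[1]/-q[2]])
E
python3 - <<'E'
from h import *
im=cv2.imread('pics/top0.png');
cv2.imwrite('pics/topc.png',cv2.resize(im[140:300,230:450],None,fx=3.6,fy=3.6,interpolation=cv2.INTER_CUBIC))
d=np.load('top_d.npy');c=cam('top')
for u,v in[(100,300),(300,330),(280,226),(318,219),(280,205),(318,200),(398,250),(260,243)]:
    print(u,v,d[v,u],atd(c,u,v,d[v,u]).round(4))
E
```

```text
100 300 1.5157334 [ 0.2487  0.7455 -0.0012]
300 330 1.4980665 [0.1458 0.0527 0.0021]
280 226 1.4674426 [0.5021 0.1164 0.0505]
318 219 1.4631822 [ 0.5248 -0.0112  0.0541]
280 205 1.4636503 [0.5723 0.1156 0.0576]
318 200 1.4881536 [ 0.5895 -0.0115  0.0321]
398 250 1.498163 [ 0.4176 -0.2843  0.0102]
260 243 1.5166928 [ 0.443   0.1904 -0.0006]
```

View pics/topc.png

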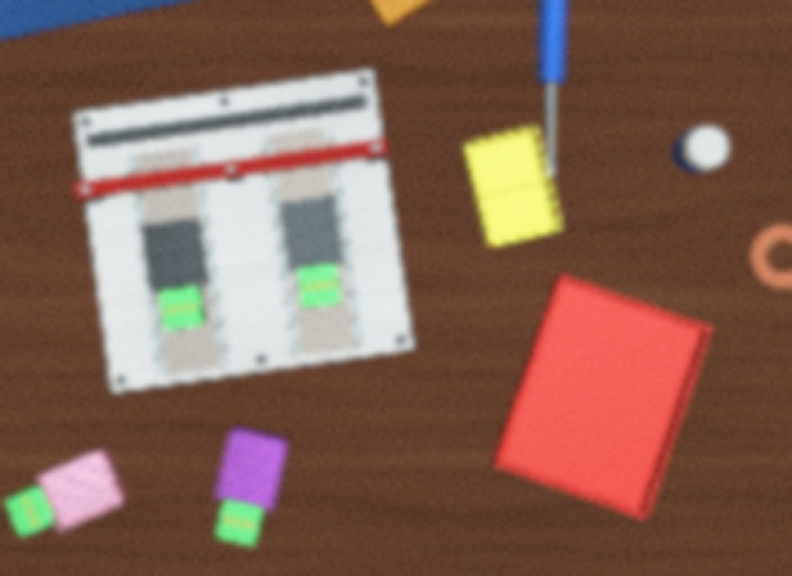

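The enlarged crop shows the plate corners at crop (75,113), (373,70), (413,350), (112,392), the tray corners at (560,275), (712,326), (645,520), (495,467), and the green blocks at (181,308) and (319,286).

Run:
```python
from h import *
c=cam('top')
def P(u,v,z): return atz(c,230+(u+.5)/3.6-.5,140+(v+.5)/3.6-.5,z)
def fit(pix,z,mod):
    W=np.array([P(u,v,z)[:2] for u,v in pix]);M=np.array(mod)
    a=W-W.mean(0);b=M-M.mean(0)
    th=np.arctan2((b[:,0]*a[:,1]-b[:,1]*a[:,0]).sum(),(b*a).sum())
    Rm=np.array([[np.cos(th),-np.sin(th)],[np.sin(th),np.cos(th)]]);t=W.mean(0)-Rm@M.mean(0)
    print(W.round(4).tolist(),'th',np.degrees(th),'t',t,'res',(W-(M@Rm.T+t)).round(4).tolist());return Rm,t
# world x = up in image, y= left
Rm,t=fit([(75,113),(373,70),(413,350),(112,392)],.010,[(.08,.145),(.08,-.145),(-.19,-.145),(-.19,.145)])
for u,v in[(181,308),(319,286)]:
    p=P(u,v,.052)[:2]; print('block',p,'gauge',Rm.T@(p-t))
for u,v in[(175,255),(311,233)]:
    p=P(u,v,.058)[:2]; print('fins',p,'gauge',Rm.T@(p-t))
Rt,tt=fit([(560,275),(712,326),(645,520),(495,467)],.020,[(.095,.075),(.095,-.075),(-.095,-.075),(-.095,.075)])
d=np.load('top_d.npy')
for u,v in[(560,275),(712,326),(645,520),(495,467)]: print(P(u,v,.028),P(u,v,0))
```

```text
[[0.6925, 0.2222], [0.7322, -0.0651], [0.4633, -0.1013], [0.4246, 0.1864]] th 7.707024937693031 t [0.63263914 0.06794849] res [[0.0, -0.0001], [0.0008, -0.0001], [-0.0005, -0.0], [-0.0003, 0.0002]]
block [0.50477244 0.11649276] gauge [-0.12020149  0.06525367]
block [ 0.52456691 -0.01202263] gauge [-0.11782073 -0.06475541]
fins [0.55397452 0.12145689] gauge [-0.07077813  0.06357458]
fins [ 0.57370291 -0.00489015] gauge [-0.06817207 -0.06427687]
[[0.534, -0.2406], [0.485, -0.3834], [0.3031, -0.3175], [0.3532, -0.1771]] th -19.507485722732905 t [ 0.41882461 -0.27964286] res [[0.0005, 0.0001], [0.0017, -0.0014], [-0.0011, 0.0012], [-0.0011, 0.0001]]
[ 0.53387316 -0.23939733  0.028     ] [ 0.53416536 -0.24361132  0.        ]
[ 0.48517725 -0.38147024  0.028     ] [ 0.48455477 -0.38835288  0.        ]
[ 0.30429212 -0.315843    0.028     ] [ 0.30027196 -0.32149292  0.        ]
[ 0.3540803  -0.17621125  0.028     ] [ 0.35099534 -0.17923838  0.        ]
```

```bash
cat >> h.py <<'E'
TH=np.radians(7.707);G0=np.array([.63264,.06795])
RG=np.array([[np.cos(TH),-np.sin(TH)],[np.sin(TH),np.cos(TH)]])
def g2w(x,y): return RG@np.array([x,y])+G0
def w2g(p): return RG.T@(np.asarray(p)[:2]-G0)
def delta(xy,z,yawdeg):
    st=bot.read_state();Rc=R.from_rotvec(st['tcp_rot'])
    a=np.radians(yawdeg);X=np.array([np.cos(a),np.sin(a),0])
    Rt=R.from_matrix(np.stack([X,np.cross([0,0,-1],X),[0,0,-1]],1))
    print('t',st['time'],'shift mm',(Rc.inv().apply(np.r_[xy,z]-st['tool_pos'])*1e3).round(1),'rot',np.degrees((Rc.inv()*Rt).as_rotvec()).round(2),'w',st['width'],'F',st['wrist_force'].round(2),'g',(w2g(st['tool_pos'])*1e3).round(1),'z',st['tool_pos'][2].round(4),'q',st['q'].round(2))
E
python3 -c "
from h import *
delta(g2w(-.12,.065),.2,7.707)"
```

```text
t 0.1 shift mm [ 517.3 -643.4   31.4] rot [-0.12  0.    8.67] w 0.9991950930244224 F [ 0.19 -0.    0.01] g [-534.4 -649.1] z 0.2301 q [-1.32  0.26  1.61  0.    1.27 -0.04]
```

>>> arm_command(
  targets="517 -643 20 0 0 8.7 1; 517 -643 20 0 0 8.7 1; 517 -643 20 0 0 8.7 1; 517 -643 20 0 0 8.7 1; 517 -643 20 0 0 8.7 1; 517 -643 20 0 0 8.7 1; 517 -643 20 0 0 8.7 1; 517 -643 20 0 0 8.7 1; 517 -643 20 0 0 8.7 1; 517 -643 20 0 0 8.7 1",
)

```text
time: 0.93
tool_pos: [0.3491, -0.2605, 0.2208]
tcp_rot: [-3.134, -0.209, 0.0]
wrist_force: [0.9, -0.3, -0.4]
width: 0.998
```

```bash
python3 -c "
from h import *
delta(g2w(-.12,.065),.2,7.707)"
```

```text
t 0.9333 shift mm [ 204.5 -352.7   20.9] rot [-0.02  0.   -0.07] w 0.9983372814759358 F [ 0.92 -0.31 -0.43] g [-325.  -287.4] z 0.2208 q [-0.7  -0.2   2.1   0.    1.24  0.74]
```

>>> arm_command(
  targets="204 -353 20 0 0 0 1; 204 -353 20 0 0 0 1; 204 -353 20 0 0 0 1; 204 -353 20 0 0 0 1; 204 -353 20 0 0 0 1; 204 -353 20 0 0 0 1; 204 -353 20 0 0 0 1; 204 -353 20 0 0 0 1; 204 -353 20 0 0 0 1; 204 -353 20 0 0 0 1",
)

```text
time: 1.77
tool_pos: [0.5045, 0.1175, 0.2007]
tcp_rot: [-3.134, -0.212, 0.0]
wrist_force: [0.5, -1.0, 0.2]
width: 0.997
```

>>> arm_command(
  targets="0 0 0 0 0 0 1; 0 0 0 0 0 0 1",
)

```text
time: 1.93
tool_pos: [0.504, 0.1159, 0.2004]
tcp_rot: [3.134, 0.216, -0.003]
wrist_force: [0.3, 0.5, -0.0]
width: 0.997
```

Run:
```python
from h import *
delta(g2w(-.12,.065),.2,7.707)
st=bot.read_state();im,d=bot.read_camera('wrist');cv2.imwrite('pics/w1.png',im);np.save('w1.npy',d)
c=cam('wrist',st)
for g in [(-.12,.065,.052),(-.102,.065,.052),(-.138,.083,.052),(-.138,.047,.052),(-.19,.145,.01),(-.008,.0,.0732),(-.038,.065,.055)]:
    print(g,proj(c,np.r_[g2w(*g[:2]),g[2]]).round(1))
```

```text
t 1.9333 shift mm [ 1.1 -0.2  0.4] rot [0.02 0.1  0.18] w 0.9971951810830576 F [ 0.27  0.5  -0.04] g [-121.1   64.8] z 0.2004 q [ 0.18 -0.01  1.97 -0.    1.18  1.61]
(-0.12, 0.065, 0.052) [317.1 182.5]
(-0.102, 0.065, 0.052) [317.1 163.6]
(-0.138, 0.083, 0.052) [298.1 200.8]
(-0.138, 0.047, 0.052) [335.9 200.9]
(-0.19, 0.145, 0.01) [245.9 233.4]
(-0.008, 0.0, 0.0732) [401.7  49. ]
(-0.038, 0.065, 0.055) [317.4  90.2]
```

View pics/w1.png

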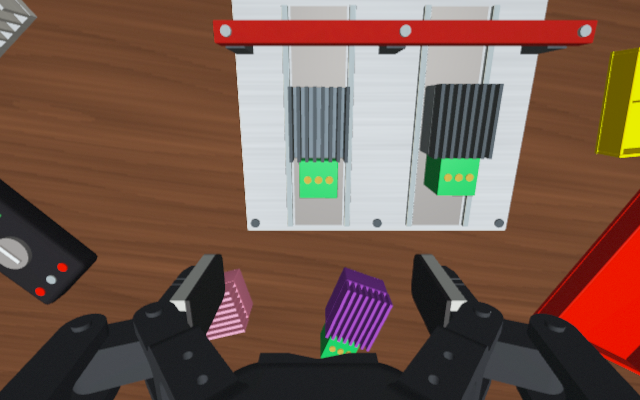

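The wrist view shows the left block at u 299–338, v 160–198, within about 2 mm of the prediction. The bar is at v≈30. I'll compare the fin heights from depth.

Run:
```python
from h import *
st=bot.read_state();c=cam('wrist',st);d=np.load('w1.npy')
for n,(a,b,e,f) in {'L':(295,345,95,150),'R':(437,490,95,150),'Lb':(304,333,165,193),'Rb':(443,473,165,190),'floor':(300,340,205,220)}.items():
    z=[atd(c,u,v,d[v,u])[2] for v in range(e,f) for u in range(a,b) if d[v,u]>0]
    print(n,np.percentile(z,[5,50,80,90,95,98]).round(4))
```

```text
L [0.0403 0.0439 0.0618 0.0622 0.0626 0.0629]
R [0.0488 0.0561 0.0574 0.0578 0.0581 0.0585]
Lb [0.0522 0.0534 0.0541 0.0544 0.0548 0.0552]
Rb [0.0521 0.0534 0.0541 0.0545 0.0548 0.0551]
floor [0.0104 0.0114 0.012  0.0123 0.0126 0.0129]
```

Depth suggests the left module is about 60.5 mm above the table (the tall one) and the right about 56 mm. That's only a hint, and both still get felt at the bar. I'll start with the right one.

>>> arm_command(
  targets="4 40 0 0 0 0 1; 4 80 10 0 0 0 1; 4 120 40 0 0 0 1; 4 130 80 0 0 0 1; 4 130 115 0 0 0 1; 4 130 130 0 0 0 1; 4 130 130 0 0 0 1; 4 130 130 0 0 0 1",
  newtons=40,
)

```text
time: 2.65
tool_pos: [0.5239, -0.0152, 0.0704]
tcp_rot: [-3.135, -0.207, 0.004]
wrist_force: [0.7, 0.5, 1.2]
width: 0.997
```

Run:
```python
from h import *
delta(g2w(-.118,-.065),.019,7.707)
st=bot.read_state();im,d=bot.read_camera('wrist');cv2.imwrite('pics/w2.png',im);np.save('w2.npy',d)
c=cam('wrist',st)
for g in [(-.118,-.065,.052),(-.100,-.065,.052),(-.136,-.047,.052),(-.136,-.083,.052)]:
    print(g,proj(c,np.r_[g2w(*g[:2]),g[2]]).round(1))
```

```text
t 2.65 shift mm [ 1.  -2.8 51.4] rot [-0.02  0.16 -0.16] w 0.9974601036700189 F [0.7  0.48 1.16] g [-118.9  -67.8] z 0.0704 q [-0.08  0.14  2.07 -0.    0.93  1.36]
(-0.118, -0.065, 0.052) [312.  241.2]
(-0.1, -0.065, 0.052) [311.8 210.3]
(-0.136, -0.047, 0.052) [280.5 270.4]
(-0.136, -0.083, 0.052) [344.  270.3]
```

View pics/w2.png

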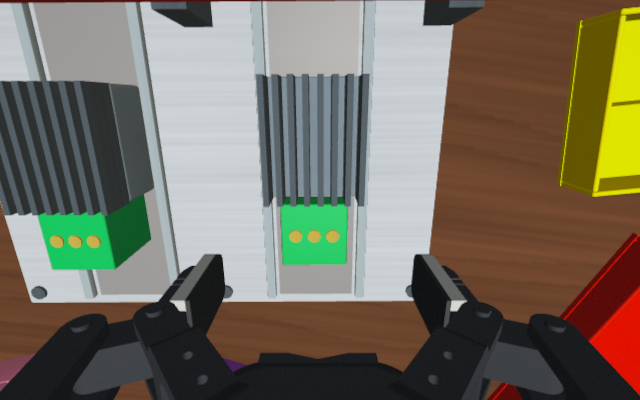

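The view shows the right block at u 281–347, v 205–265, about 3 mm further along +x than I predicted. I'm correcting for that and descending.

>>> arm_command(
  targets="4 -2 12 0 0 0 1; 4 -2 27 0 0 0 1; 4 -2 41 0 0 0 1; 4 -2 51 0 0 0 1; 4 -2 51 0 0 0 1; 4 -2 51 0 0 0 1",
)

```text
time: 3.2
tool_pos: [0.5296, -0.011, 0.0204]
tcp_rot: [3.134, 0.211, 0.0]
wrist_force: [0.6, -0.1, 0.0]
width: 0.997
```

```bash
python3 -c "
from h import *
delta(g2w(-.115,-.0655),.019,7.707)"
```

```text
t 3.2 shift mm [-2.3  1.1  1.4] rot [ 0.   -0.02 -0.01] w 0.9968747777592579 F [ 0.57 -0.06  0.02] g [-112.7  -64.4] z 0.0204 q [-0.07  0.22  2.09  0.    0.83  1.37]
```

>>> arm_command(
  targets="-3 1 1 0 0 0 1; -3 1 1 0 0 0 0.6; -3 1 1 0 0 0 0.3; -3 1 1 0 0 0 0.1; -3 1 1 0 0 0 0.1; -3 1 1 0 0 0 0.1; -3 1 1 0 0 0 0.1; -3 1 1 0 0 0 0.1",
  newtons=40,
)

```text
time: 3.87
tool_pos: [0.5269, -0.0127, 0.0198]
tcp_rot: [3.134, 0.21, 0.001]
wrist_force: [-0.2, 0.1, 4.7]
width: 0.413
```

```bash
python3 -c "
from h import *
delta(g2w(-.115,-.0655),.019,7.707)"
```

```text
t 3.8667 shift mm [ 0.6 -0.2  0.8] rot [ 0.01 -0.05 -0.03] w 0.4129167920601337 F [-0.2   0.08  4.74] g [-115.6  -65.7] z 0.0198 q [-0.07  0.22  2.1   0.    0.83  1.37]
```

Gripped, with the opening matching about 36 mm. I'm advancing towards the bar, slowly once it's near.

>>> arm_command(
  targets="4 0 -0.3 0 0 0 0.1; 9 0 -0.3 0 0 0 0.1; 14 0 -0.3 0 0 0 0.1; 17 0 -0.3 0 0 0 0.1; 19 0 -0.3 0 0 0 0.1; 19 0 -0.3 0 0 0 0.1",
)

```text
time: 4.37
tool_pos: [0.5444, -0.0103, 0.0198]
tcp_rot: [3.134, 0.211, -0.004]
wrist_force: [-4.1, -0.5, 7.6]
width: 0.413
```

>>> arm_command(
  targets="1 0 0 0 0 0 0.1; 2 0 0 0 0 0 0.1; 3 0 0 0 0 0 0.1",
)

```text
time: 4.62
tool_pos: [0.5465, -0.01, 0.0198]
tcp_rot: [3.134, 0.211, -0.006]
wrist_force: [-6.8, -1.1, 9.8]
width: 0.418
```

>>> arm_command(
  targets="1 0 0 0 0 0 0.1; 2 0 0 0 0 0 0.1",
)

```text
time: 4.78
tool_pos: [0.5485, -0.0097, 0.0198]
tcp_rot: [3.134, 0.211, -0.006]
wrist_force: [-7.9, -1.0, 9.7]
width: 0.416
```

>>> arm_command(
  targets="1 0 0 0 0 0 0.1; 2 0 0 0 0 0 0.1",
)

```text
time: 4.95
tool_pos: [0.5505, -0.0094, 0.0198]
tcp_rot: [3.134, 0.211, -0.006]
wrist_force: [-7.8, -1.1, 9.6]
width: 0.417
```

>>> arm_command(
  targets="1 0 0 0 0 0 0.1; 2 0 0 0 0 0 0.1",
)

```text
time: 5.12
tool_pos: [0.5525, -0.0092, 0.0198]
tcp_rot: [3.134, 0.21, -0.006]
wrist_force: [-6.1, -1.6, 9.3]
width: 0.419
```

```bash
python3 -c "
from h import *
delta(g2w(-.115,-.0655),.019,7.707)"
```

```text
t 5.1167 shift mm [-25.2  -0.1   0.9] rot [-0.01  0.21 -0.02] w 0.4188605507658665 F [-6.13 -1.62  9.28] g [-89.8 -65.7] z 0.0198 q [-0.06  0.26  2.04 -0.    0.84  1.38]
```

The drag of about 7 N looks like friction from pressing down (Fz 9.7 N). I'm easing up slightly.

>>> arm_command(
  targets="0 0 -0.7 0 0 0 0.1; 0 0 -0.7 0 0 0 0.1",
)

```text
time: 5.28
tool_pos: [0.5535, -0.0089, 0.0198]
tcp_rot: [-3.135, -0.21, 0.002]
wrist_force: [-2.9, -1.0, 2.1]
width: 0.417
```

>>> arm_command(
  targets="1 0 0 0 0 0 0.1; 2 0 0 0 0 0 0.1",
)

```text
time: 5.45
tool_pos: [0.5557, -0.0087, 0.0198]
tcp_rot: [-3.134, -0.21, 0.002]
wrist_force: [-1.7, 0.1, -0.6]
width: 0.414
```

>>> arm_command(
  targets="1 0 0 0 0 0 0.1; 2 0 0 0 0 0 0.1",
)

```text
time: 5.62
tool_pos: [0.5581, -0.0083, 0.0198]
tcp_rot: [-3.134, -0.21, 0.0]
wrist_force: [-0.9, -0.2, -0.4]
width: 0.412
```

Run:
```python
from h import *
delta(g2w(-.115,-.0655),.019,7.707)
st=bot.read_state();im,d=bot.read_camera('wrist');cv2.imwrite('pics/w3.png',im)
```

```text
t 5.6167 shift mm [-30.9  -0.1   0.8] rot [-0.01  0.01 -0.03] w 0.4122419774646559 F [-0.88 -0.19 -0.35] g [-84.1 -65.6] z 0.0198 q [-0.06  0.27  2.03  0.    0.84  1.38]
```

View pics/w3.png

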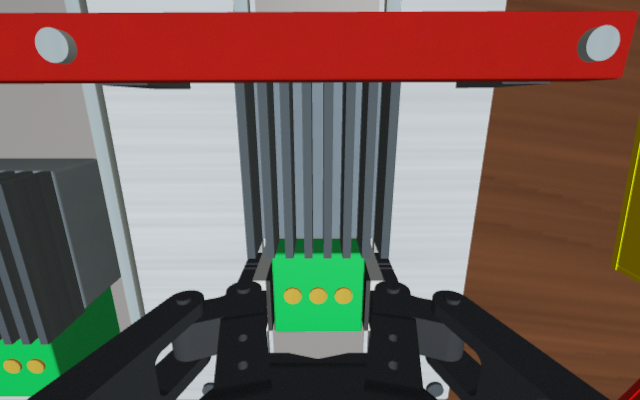

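The front has moved past the bar's face with drag of about 1 N, so it seems to pass. I'll continue carefully.

>>> arm_command(
  targets="1 0 0 0 0 0 0.1; 2 0 0 0 0 0 0.1; 3 0 0 0 0 0 0.1; 4 0 0 0 0 0 0.1",
)

```text
time: 6.0
tool_pos: [0.5622, -0.0078, 0.0199]
tcp_rot: [-3.135, -0.21, 0.0]
wrist_force: [0.8, 0.1, -3.1]
width: 0.419
```

>>> arm_command(
  targets="2 0 0 0 0 0 0.1; 4 0 0 0 0 0 0.1; 6 0 0 0 0 0 0.1; 8 0 0 0 0 0 0.1",
)

```text
time: 6.33
tool_pos: [0.5703, -0.0067, 0.0201]
tcp_rot: [-3.135, -0.21, -0.0]
wrist_force: [0.1, 0.0, -2.8]
width: 0.417
```

>>> arm_command(
  targets="2 0 0 0 0 0 0.1; 5 0 0 0 0 0 0.1; 9 0 0 0 0 0 0.1; 13 0 0 0 0 0 0.1; 17 0 0 0 0 0 0.1; 20 0 0 0 0 0 0.1; 22 0 0 0 0 0 0.1; 23 0 0 0 0 0 0.1",
)

```text
time: 7.0
tool_pos: [0.5933, -0.0036, 0.0202]
tcp_rot: [3.135, 0.21, 0.0]
wrist_force: [-0.4, 0.1, -3.3]
width: 0.414
```

Run:
```python
from h import *
delta(g2w(-.038,-.0655),.019,7.707)
```

```text
t 7.0 shift mm [10.6 -0.2  1.2] rot [ 0.   -0.01 -0.02] w 0.4135902138053235 F [-0.36  0.07 -3.31] g [-48.6 -65.7] z 0.0202 q [-0.05  0.32  1.95  0.    0.86  1.39]
```

>>> arm_command(
  targets="2 0 0.2 0 0 0 0.1; 4 0 0.3 0 0 0 0.1; 5 0 0.3 0 0 0 0.1; 6 0 0.3 0 0 0 0.1; 7 0 0.3 0 0 0 0.1",
)

```text
time: 7.42
tool_pos: [0.5998, -0.0028, 0.0199]
tcp_rot: [-3.135, -0.21, 0.0]
wrist_force: [-0.2, -0.2, -1.6]
width: 0.415
```

>>> arm_command(
  targets="0.5 0 0 0 0 0 0.1; 1 0 0 0 0 0 0.1",
)

```text
time: 7.58
tool_pos: [0.6008, -0.0026, 0.0199]
tcp_rot: [-3.135, -0.21, 0.0]
wrist_force: [-0.9, -0.8, -1.4]
width: 0.415
```

>>> arm_command(
  targets="0.5 0 0 0 0 0 0.1; 1 0 0 0 0 0 0.1",
)

```text
time: 7.75
tool_pos: [0.6017, -0.0025, 0.0199]
tcp_rot: [-3.135, -0.21, 0.0]
wrist_force: [-1.2, 0.2, -1.7]
width: 0.416
```

Run:
```python
from h import *
delta(g2w(-.038,-.0655),.019,7.707)
```

```text
t 7.75 shift mm [ 2.1 -0.2  0.9] rot [-0.    0.   -0.03] w 0.4160153463332565 F [-1.19  0.23 -1.7 ] g [-40.1 -65.7] z 0.0199 q [-0.05  0.34  1.93  0.    0.87  1.39]
```

>>> arm_command(
  targets="0.5 0 0 0 0 0 0.1; 0.5 0 0 0 0 0 0.1",
)

```text
time: 7.92
tool_pos: [0.6024, -0.0024, 0.0199]
tcp_rot: [3.135, 0.21, 0.0]
wrist_force: [-0.2, -0.7, -2.7]
width: 0.413
```

>>> arm_command(
  targets="0.5 0 0 0 0 0 0.1; 0.5 0 0 0 0 0 0.1",
)

```text
time: 8.08
tool_pos: [0.6028, -0.0024, 0.0199]
tcp_rot: [-3.135, -0.21, -0.0]
wrist_force: [-0.1, 0.7, -2.9]
width: 0.415
```

>>> arm_command(
  targets="0.5 0 0 0 0 0 0.1; 0.5 0 0 0 0 0 0.1",
)

```text
time: 8.25
tool_pos: [0.6033, -0.0023, 0.0199]
tcp_rot: [3.135, 0.21, 0.0]
wrist_force: [0.8, 0.1, -2.7]
width: 0.415
```

>>> arm_command(
  targets="0.5 0 0 0 0 0 0.1; 0.5 0 0 0 0 0 0.1",
)

```text
time: 8.42
tool_pos: [0.6038, -0.0022, 0.0199]
tcp_rot: [3.135, 0.21, 0.0]
wrist_force: [-0.7, -0.3, -2.7]
width: 0.419
```

>>> arm_command(
  targets="0.5 0 0 0 0 0 0.1; 0.5 0 0 0 0 0 0.1",
)

```text
time: 8.58
tool_pos: [0.6043, -0.0022, 0.0199]
tcp_rot: [-3.135, -0.21, -0.0]
wrist_force: [-0.4, -0.8, -2.9]
width: 0.409
```

>>> arm_command(
  targets="0.5 0 0 0 0 0 0.1; 0.5 0 0 0 0 0 0.1",
)

```text
time: 8.75
tool_pos: [0.6048, -0.0021, 0.0199]
tcp_rot: [-3.135, -0.21, -0.0]
wrist_force: [0.2, 0.4, -2.9]
width: 0.415
```

>>> arm_command(
  targets="0.5 0 0 0 0 0 0.1; 0.5 0 0 0 0 0 0.1",
)

```text
time: 8.92
tool_pos: [0.6053, -0.0021, 0.0199]
tcp_rot: [3.135, 0.21, 0.0]
wrist_force: [0.5, -0.8, -2.3]
width: 0.418
```

Run:
```python
from h import *
delta(g2w(-.038,-.0655),.019,7.707)
st=bot.read_state();im,d=bot.read_camera('wrist');cv2.imwrite('pics/w4.png',im)
im,d=bot.read_camera('top');cv2.imwrite('pics/t4.png',cv2.resize(im[140:260,230:370],None,fx=5,fy=5,interpolation=cv2.INTER_CUBIC))
```

```text
t 8.9167 shift mm [-1.5 -0.2  0.9] rot [ 0.   -0.01 -0.03] w 0.41849180819196535 F [ 0.52 -0.85 -2.27] g [-36.5 -65.7] z 0.0199 q [-0.04  0.34  1.93  0.    0.87  1.39]
```

View pics/w4.png

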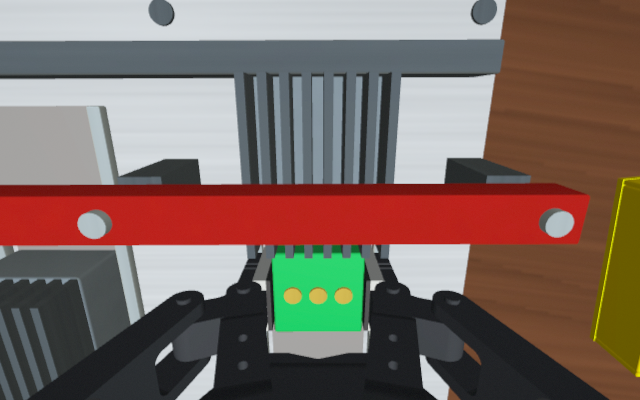

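The fins pass under the bar, and the front is at the stop (v≈73) to within what I can see. There is no contact force yet, so I keep stepping.

>>> arm_command(
  targets="0.5 0 0 0 0 0 0.1; 0.5 0 0 0 0 0 0.1",
)

```text
time: 9.18
tool_pos: [0.6058, -0.002, 0.0199]
tcp_rot: [-3.135, -0.21, -0.0]
wrist_force: [-0.0, 0.8, -3.4]
width: 0.419
```

>>> arm_command(
  targets="0.5 0 0 0 0 0 0.1; 0.5 0 0 0 0 0 0.1",
)

```text
time: 9.35
tool_pos: [0.6063, -0.0019, 0.0199]
tcp_rot: [3.135, 0.21, 0.0]
wrist_force: [1.1, -0.4, -2.4]
width: 0.414
```

>>> arm_command(
  targets="0.5 0 0 0 0 0 0.1; 0.5 0 0 0 0 0 0.1",
)

```text
time: 9.52
tool_pos: [0.6064, -0.0019, 0.0199]
tcp_rot: [3.134, 0.21, -0.001]
wrist_force: [-2.0, -0.5, -0.5]
width: 0.416
```

>>> arm_command(
  targets="0.5 0 0 0 0 0 0.1; 0.5 0 0 0 0 0 0.1",
)

```text
time: 9.68
tool_pos: [0.6064, -0.0019, 0.0199]
tcp_rot: [3.134, 0.211, -0.003]
wrist_force: [-4.8, -0.1, 1.8]
width: 0.417
```

Contact: the motion stopped and the force is rising gently. One more small nudge to confirm, then release.

>>> arm_command(
  targets="0.5 0 0 0 0 0 0.1; 0.5 0 0 0 0 0 0.1; 0.5 0 0 0 0 0 0.1",
)

```text
time: 9.93
tool_pos: [0.6063, -0.0019, 0.0198]
tcp_rot: [3.134, 0.211, -0.004]
wrist_force: [-7.5, -0.9, 2.5]
width: 0.414
```

>>> arm_command(
  targets="0 0 0 0 0 0 0.5; 0 0 0 0 0 0 0.6; 0 0 0 0 0 0 0.7; 0 0 0 0 0 0 0.7",
)

```text
time: 10.27
tool_pos: [0.6087, -0.0017, 0.0203]
tcp_rot: [3.134, 0.21, 0.003]
wrist_force: [-0.1, 0.3, -0.2]
width: 0.701
```

Run:
```python
from h import *
delta(g2w(-.038,-.0655),.019,7.707)
```

```text
t 10.2667 shift mm [-4.9 -0.3  1.3] rot [ 0.01 -0.1  -0.04] w 0.7008557577826142 F [-0.13  0.34 -0.21] g [-33.1 -65.8] z 0.0203 q [-0.04  0.35  1.92  0.    0.87  1.39]
```

Right module home. Lifting off and moving over to the left module.

>>> arm_command(
  targets="-3 0 -15 0 0 0 0.8; -3 0 -50 0 0 0 1; -10 0 -85 0 0 0 1; -35 -30 -90 0 0 0 1; -65 -60 -90 0 0 0 1; -84 -95 -80 0 0 0 1; -84 -125 -60 0 0 0 1; -84 -130 -50 0 0 0 1; -84 -130 -50 0 0 0 1; -84 -130 -50 0 0 0 1",
)

```text
time: 11.1
tool_pos: [0.5071, 0.1159, 0.0702]
tcp_rot: [3.134, 0.213, -0.0]
wrist_force: [0.8, -0.4, 0.5]
width: 1.0
```

Run:
```python
from h import *
delta(g2w(-.117,.0645),.019,7.707)
st=bot.read_state();im,d=bot.read_camera('wrist');cv2.imwrite('pics/w5.png',im)
c=cam('wrist',st)
for g in [(-.117,.065,.052),(-.099,.065,.052),(-.135,.083,.052),(-.135,.047,.052)]:
    print(g,proj(c,np.r_[g2w(*g[:2]),g[2]]).round(1))
```

```text
t 11.1 shift mm [ 1.  -0.2 51.2] rot [0.03 0.01 0.05] w 0.9995657663250335 F [ 0.83 -0.4   0.52] g [-118.    64.3] z 0.0702 q [ 0.18  0.13  2.08 -0.    0.93  1.61]
(-0.117, 0.065, 0.052) [315.9 241.3]
(-0.099, 0.065, 0.052) [315.9 210.3]
(-0.135, 0.083, 0.052) [284.1 270.4]
(-0.135, 0.047, 0.052) [347.6 270.5]
```

View pics/w5.png

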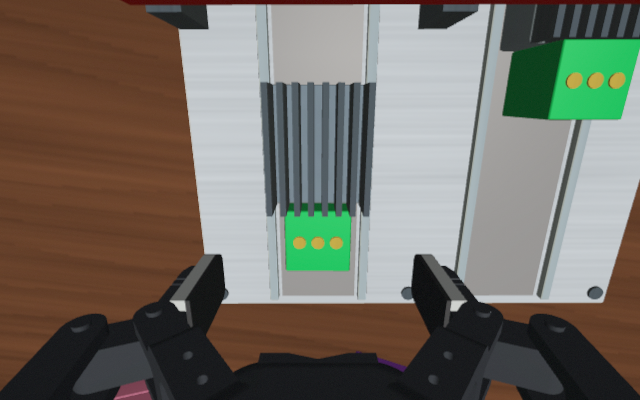

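The left block is at u 286–350 with its rear edge at v 270, as predicted, so I go straight down.

>>> arm_command(
  targets="0 0 12 0 0 0 1; 0 0 27 0 0 0 1; 0 0 41 0 0 0 1; 0 0 49.5 0 0 0 1; 0 0 49.5 0 0 0 1; 0 0 49.5 0 0 0 1",
)

```text
time: 11.65
tool_pos: [0.507, 0.1152, 0.0199]
tcp_rot: [3.134, 0.208, -0.002]
wrist_force: [0.7, 0.1, 0.9]
width: 1.0
```

>>> arm_command(
  targets="0 0 0 0 0 0 0.6; 0 0 0 0 0 0 0.3; 0 0 0 0 0 0 0.1; 0 0 0 0 0 0 0.1; 0 0 0 0 0 0 0.1; 0 0 0 0 0 0 0.1; 0 0 0 0 0 0 0.1",
  newtons=40,
)

```text
time: 12.23
tool_pos: [0.5078, 0.1161, 0.0212]
tcp_rot: [-3.134, -0.21, -0.002]
wrist_force: [-1.0, 0.5, 5.5]
width: 0.416
```

```bash
python3 -c "
from h import *
delta(g2w(-.115,.065),.019,7.707)"
```

```text
t 12.2333 shift mm [ 2.3 -0.5  2.2] rot [-0.01 -0.08 -0.02] w 0.4157297901056587 F [-1.05  0.46  5.51] g [-117.3   64.5] z 0.0212 q [0.18 0.2  2.11 0.   0.83 1.61]
```

>>> arm_command(
  targets="2 0 -0.7 0 0 0 0.1; 6 0 -0.7 0 0 0 0.1; 11 0 -0.7 0 0 0 0.1; 16 0 -0.7 0 0 0 0.1; 20 0 -0.7 0 0 0 0.1; 22 0 -0.7 0 0 0 0.1; 23 0 -0.7 0 0 0 0.1; 23 0 -0.7 0 0 0 0.1",
)

```text
time: 12.9
tool_pos: [0.5281, 0.1188, 0.0212]
tcp_rot: [3.134, 0.21, -0.006]
wrist_force: [-7.4, -1.1, 9.1]
width: 0.417
```

>>> arm_command(
  targets="0.5 0 0 0 0 0 0.1; 1 0 0 0 0 0 0.1",
)

```text
time: 13.07
tool_pos: [0.5281, 0.1188, 0.0212]
tcp_rot: [3.134, 0.211, -0.009]
wrist_force: [-11.2, -1.4, 13.2]
width: 0.415
```

```bash
python3 -c "
from h import *
delta(g2w(-.0874,.065),.019,7.707)"
```

```text
t 13.0667 shift mm [ 9.4 -0.6  2.1] rot [ 0.01  0.34 -0.02] w 0.41527868538286283 F [-11.17  -1.42  13.19] g [-96.8  64.4] z 0.0212 q [0.18 0.24 2.06 0.   0.84 1.61]
```

It stopped about 9 mm before the expected bar contact, with downward force rising alongside, so this may be friction lock rather than the bar. I'm easing back and up, then looking.

>>> arm_command(
  targets="-2 0 -0.5 0 0 0 0.1; -3 0 -1 0 0 0 0.1; -3 0 -1 0 0 0 0.1; -3 0 -1 0 0 0 0.1",
)

```text
time: 13.4
tool_pos: [0.527, 0.1186, 0.0214]
tcp_rot: [3.134, 0.21, -0.002]
wrist_force: [-0.7, 0.2, -2.2]
width: 0.419
```

Run:
```python
from h import *
delta(g2w(-.0874,.065),.019,7.707)
st=bot.read_state();im,d=bot.read_camera('wrist');cv2.imwrite('pics/w6.png',im)
```

```text
t 13.4 shift mm [10.5 -0.7  2.4] rot [ 0.    0.09 -0.03] w 0.41864684648822287 F [-0.67  0.17 -2.25] g [-97.9  64.4] z 0.0214 q [0.18 0.24 2.07 0.   0.84 1.61]
```

View pics/w6.png

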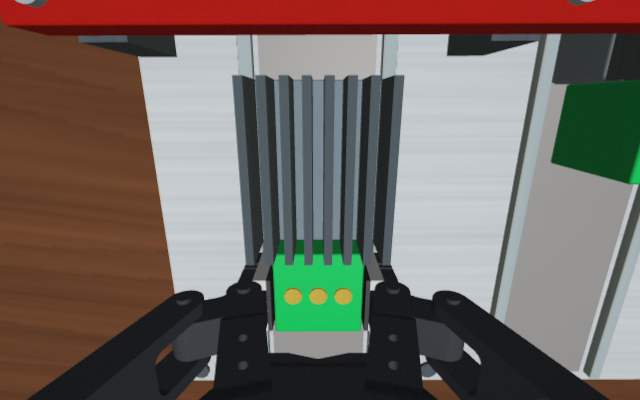

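The fin fronts (v≈75) are clearly short of the bar (v≈33), so it was friction. With the module's weight mostly carried, I'm advancing again.

>>> arm_command(
  targets="1 0 0 0 0 0 0.1; 2 0 0 0 0 0 0.1; 3 0 0 0 0 0 0.1; 4 0 0 0 0 0 0.1",
)

```text
time: 13.78
tool_pos: [0.532, 0.1192, 0.0219]
tcp_rot: [3.135, 0.21, -0.0]
wrist_force: [0.0, -0.3, -3.3]
width: 0.413
```

>>> arm_command(
  targets="1 0 0 0 0 0 0.1; 2 0 0 0 0 0 0.1",
)

```text
time: 13.95
tool_pos: [0.534, 0.1195, 0.022]
tcp_rot: [-3.135, -0.21, 0.0]
wrist_force: [-0.6, 0.4, -3.4]
width: 0.415
```

```bash
python3 -c "
from h import *
delta(g2w(-.0874,.065),.019,7.707)"
```

```text
t 13.95 shift mm [ 3.5 -0.7  3. ] rot [-0.    0.   -0.03] w 0.41549804922963507 F [-0.56  0.37 -3.4 ] g [-90.9  64.3] z 0.022 q [0.17 0.25 2.05 0.   0.84 1.61]
```

>>> arm_command(
  targets="0.3 0 0.5 0 0 0 0.1; 0.5 0 0.5 0 0 0 0.1; 0.5 0 0.5 0 0 0 0.1",
)

```text
time: 14.2
tool_pos: [0.5343, 0.1196, 0.0215]
tcp_rot: [-3.135, -0.21, 0.0]
wrist_force: [-0.2, 0.5, -3.7]
width: 0.416
```

>>> arm_command(
  targets="0.5 0 0 0 0 0 0.1; 1 0 0 0 0 0 0.1",
)

```text
time: 14.37
tool_pos: [0.5353, 0.1197, 0.0216]
tcp_rot: [-3.135, -0.21, 0.0]
wrist_force: [0.5, 0.2, -2.6]
width: 0.416
```

>>> arm_command(
  targets="0.5 0 0 0 0 0 0.1; 1 0 0 0 0 0 0.1",
)

```text
time: 14.53
tool_pos: [0.5364, 0.1199, 0.0216]
tcp_rot: [-3.135, -0.21, -0.0]
wrist_force: [-0.6, -0.5, -3.1]
width: 0.418
```

>>> arm_command(
  targets="0.5 0 0 0 0 0 0.1; 0.5 0 0 0 0 0 0.1",
)

```text
time: 14.7
tool_pos: [0.537, 0.1199, 0.0217]
tcp_rot: [-3.135, -0.21, -0.0]
wrist_force: [0.2, -0.1, -3.4]
width: 0.418
```

>>> arm_command(
  targets="0.5 0 0 0 0 0 0.1; 0.5 0 0 0 0 0 0.1",
)

```text
time: 14.87
tool_pos: [0.5374, 0.12, 0.0216]
tcp_rot: [-3.135, -0.21, -0.0]
wrist_force: [0.6, 0.5, -2.8]
width: 0.413
```

>>> arm_command(
  targets="0.5 0 0 0 0 0 0.1; 0.5 0 0 0 0 0 0.1",
)

```text
time: 15.03
tool_pos: [0.5379, 0.12, 0.0216]
tcp_rot: [-3.135, -0.21, -0.0]
wrist_force: [-0.5, -0.4, -4.7]
width: 0.416
```

>>> arm_command(
  targets="0.5 0 0 0 0 0 0.1; 0.5 0 0 0 0 0 0.1",
)

```text
time: 15.2
tool_pos: [0.5381, 0.1201, 0.0215]
tcp_rot: [3.134, 0.21, -0.001]
wrist_force: [-1.2, -0.5, -2.7]
width: 0.417
```

>>> arm_command(
  targets="0.5 0 0 0 0 0 0.1; 0.5 0 0 0 0 0 0.1",
)

```text
time: 15.37
tool_pos: [0.5381, 0.12, 0.0213]
tcp_rot: [3.134, 0.21, -0.002]
wrist_force: [-2.6, -1.0, -2.5]
width: 0.416
```

>>> arm_command(
  targets="0.5 0 0 0 0 0 0.1; 0.5 0 0 0 0 0 0.1",
)

```text
time: 15.53
tool_pos: [0.5381, 0.12, 0.0212]
tcp_rot: [3.134, 0.21, -0.004]
wrist_force: [-5.3, -0.9, -1.9]
width: 0.413
```

>>> arm_command(
  targets="0.5 0 0 0 0 0 0.1; 0.5 0 0 0 0 0 0.1",
)

```text
time: 15.7
tool_pos: [0.5382, 0.1201, 0.0212]
tcp_rot: [3.134, 0.21, -0.005]
wrist_force: [-6.7, -0.5, -0.3]
width: 0.413
```

A hard stop with no downward load, which means the bar. I'll confirm visually.

Run:
```python
from h import *
delta(g2w(-.0874,.065),.019,7.707)
st=bot.read_state();im,d=bot.read_camera('wrist');cv2.imwrite('pics/w7.png',im)
```

```text
t 15.7 shift mm [-0.8 -0.7  2.2] rot [ 0.01  0.19 -0.02] w 0.41305820319493575 F [-6.66 -0.45 -0.28] g [-86.6  64.3] z 0.0212 q [ 0.17  0.26  2.04 -0.    0.85  1.61]
```

View pics/w7.png

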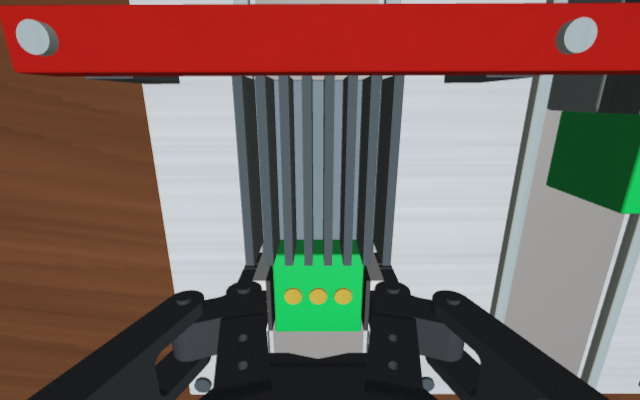

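It rests against the bar (v≈73) and will not pass. I'm drawing it back along the lane and then gripping firmer.

>>> arm_command(
  targets="-3 0 -0.3 0 0 0 0.1; -10 0 -0.3 0 0 0 0.1; -20 0 -0.3 0 0 0 0.1; -32 0 -0.3 0 0 0 0.1; -44 0 -0.3 0 0 0 0.1; -54 0 -0.3 0 0 0 0.1; -60 0 -0.3 0 0 0 0.1; -62 0 -0.3 0 0 0 0.1; -62 0 -0.3 0 0 0 0.1",
)

```text
time: 16.5
tool_pos: [0.4778, 0.112, 0.022]
tcp_rot: [-3.134, -0.21, -0.001]
wrist_force: [0.3, -0.9, -3.3]
width: 0.416
```

>>> arm_command(
  targets="0 0 0 0 0 0 0.1; 0 0 0 0 0 0 0.1; 0 0 -2 0 0 0 0.1; 0 0 -8 0 0 0 0.1; 0 0 -20 0 0 0 0.1; 0 0 -40 0 0 0 0.1; 0 0 -65 0 0 0 0.1; 0 0 -85 0 0 0 0.1; 0 0 -95 0 0 0 0.1; 0 0 -95 0 0 0 0.1",
  newtons=80,
)

```text
time: 17.33
tool_pos: [0.4811, 0.1125, 0.1203]
tcp_rot: [-3.134, -0.21, -0.01]
wrist_force: [0.6, 0.1, -3.8]
width: 0.408
```

Run:
```python
from h import *
a=np.radians(-19.5)
delta(np.array([.4188,-.2796])-.034*np.array([np.cos(a),np.sin(a)]),.10,-19.5)
st=bot.read_state();im,d=bot.read_camera('wrist');cv2.imwrite('pics/w8.png',im)
```

```text
t 17.3333 shift mm [-144.5  364.8   19.2] rot [-0.11 -0.37 27.18] w 0.4084917001407262 F [ 0.59  0.15 -3.76] g [-144.2   64.5] z 0.1203 q [0.18 0.02 2.1  0.   1.02 1.62]
```

View pics/w8.png

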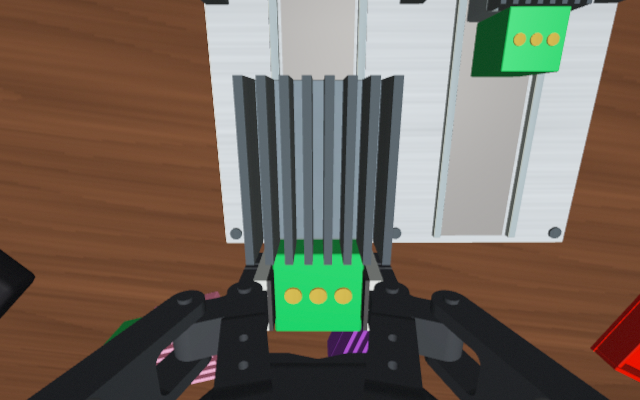

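The module is held firmly and has not shifted in the grip. I'm carrying it to the tray.

>>> arm_command(
  targets="-6 15 0 0 0 1 0.1; -17 43 0 0 0 3.5 0.1; -31 79 0 0 0 6 0.1; -46 115 0 0 0 9 0.1; -60 151 0 0 0 12 0.1; -74 187 0 0 0 14.5 0.1; -88 223 0 0 0 17 0.1; -103 259 0 0 0 20 0.1; -117 295 0 0 0 22.5 0.1; -129 327 0 0 0 25 0.1",
)

```text
time: 18.22
tool_pos: [0.3919, -0.2306, 0.1151]
tcp_rot: [-3.104, 0.477, 0.004]
wrist_force: [1.8, -0.6, -3.5]
width: 0.412
```

Run:
```python
from h import *
a=np.radians(-19.5)
delta(np.array([.4188,-.2796])-.034*np.array([np.cos(a),np.sin(a)]),.10,-19.5)
```

```text
t 18.2167 shift mm [ 6.4 37.5 15. ] rot [-0.03  0.16  2.02] w 0.41201775535700497 F [ 1.79 -0.55 -3.48] g [-278.6 -263.6] z 0.1151 q [-0.59 -0.05  2.18 -0.    1.02  1.29]
```

>>> arm_command(
  targets="3 20 0 0 0 1 0.1; 6 32 0 0 0 2 0.1; 6 37 0 0 0 2 0.1; 6 37 0 0 0 2 0.1; 6 37 0 0 0 2 0.1",
)

```text
time: 18.63
tool_pos: [0.3885, -0.2651, 0.1159]
tcp_rot: [-3.096, 0.526, 0.003]
wrist_force: [0.1, 0.3, -2.9]
width: 0.409
```

Run:
```python
from h import *
a=np.radians(-19.5)
delta(np.array([.4188,-.2796])-.034*np.array([np.cos(a),np.sin(a)]),.0155,-19.5)
st=bot.read_state();im,d=bot.read_camera('wrist');cv2.imwrite('pics/w9.png',im)
im,d=bot.read_camera('top');cv2.imwrite('pics/t9.png',cv2.resize(im[140:300,230:450],None,fx=3.6,fy=3.6,interpolation=cv2.INTER_CUBIC))
```

```text
t 18.6333 shift mm [ -0.4   3.7 100.4] rot [-0.07  0.12  0.21] w 0.40929881930514295 F [ 0.06  0.34 -2.9 ] g [-286.6 -297.3] z 0.1159 q [-0.65 -0.02  2.15  0.    1.02  1.25]
```

View pics/w9.png

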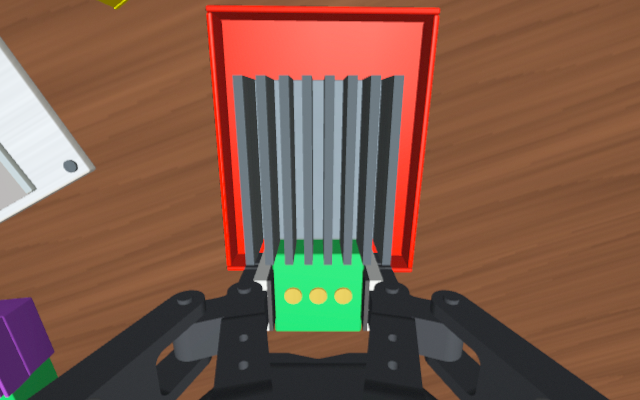

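View pics/t9.png

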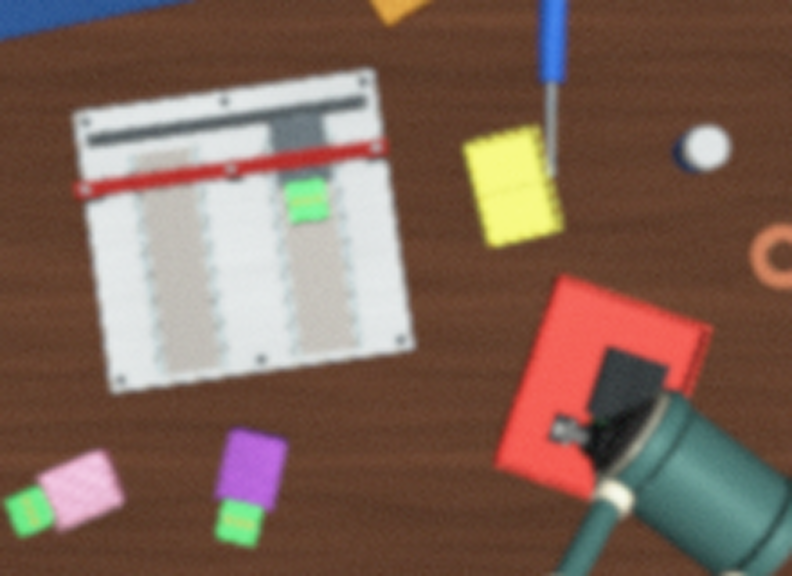

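The tray rim corners appear at (207,10), (439,10), (230,270) and (412,270) in the wrist view. The right module is home by the stop in the top view.

Run:
```python
from h import *
st=bot.read_state();c=cam('wrist',st);Rc=R.from_rotvec(st['tcp_rot']).inv()
for u,v in[(207,10),(439,10),(230,270),(412,270)]:
    p=atz(c,u,v,.028);print(p.round(4),(Rc.apply(p-st['tool_pos'])*1e3).round(1))
```

```text
[ 0.5354 -0.2406  0.028 ] [130.4 -71.1  88.3]
[ 0.4865 -0.381   0.028 ] [130.5  77.5  88.2]
[ 0.3587 -0.1789  0.028 ] [-56.7 -71.2  88.5]
[ 0.3103 -0.3184  0.028 ] [-56.5  76.5  88.4]
```

>>> arm_command(
  targets="3 1 15 0 0 0 0.1; 6 3 35 0 0 0 0.1; 6 3 55 0 0 0 0.1; 6 3 72 0 0 0 0.1; 6 3 85 0 0 0 0.1; 6 3 92 0 0 0 0.1; 6 3 96 0 0 0 0.1; 6 3 97 0 0 0 0.1; 6 3 97 0 0 0 0.1",
)

```text
time: 19.48
tool_pos: [0.3941, -0.2711, 0.0203]
tcp_rot: [3.097, -0.526, 0.001]
wrist_force: [0.2, -0.1, -3.2]
width: 0.41
```

>>> arm_command(
  targets="0 0 0.5 0 0 0 0.1; 0 0 1 0 0 0 0.1",
)

```text
time: 19.65
tool_pos: [0.3944, -0.2718, 0.0199]
tcp_rot: [3.096, -0.527, 0.003]
wrist_force: [-0.4, -0.2, -3.8]
width: 0.408
```

>>> arm_command(
  targets="0 0 0.5 0 0 0 0.1; 0 0 1 0 0 0 0.1",
)

```text
time: 19.82
tool_pos: [0.3939, -0.2715, 0.0184]
tcp_rot: [3.096, -0.527, 0.002]
wrist_force: [0.1, 0.6, -4.0]
width: 0.41
```

>>> arm_command(
  targets="0 0 0.5 0 0 0 0.1; 0 0 1 0 0 0 0.1",
)

```text
time: 19.98
tool_pos: [0.3936, -0.2713, 0.017]
tcp_rot: [3.097, -0.528, 0.0]
wrist_force: [-0.4, 0.6, -3.5]
width: 0.408
```

>>> arm_command(
  targets="0 0 0.5 0 0 0 0.1; 0 0 1 0 0 0 0.1",
)

```text
time: 20.15
tool_pos: [0.3935, -0.2712, 0.0158]
tcp_rot: [-3.097, 0.527, 0.0]
wrist_force: [-0.6, 1.0, -3.1]
width: 0.404
```

>>> arm_command(
  targets="0 0 0.5 0 0 0 0.1; 0 0 0.5 0 0 0 0.1",
)

```text
time: 20.32
tool_pos: [0.3935, -0.2712, 0.0154]
tcp_rot: [-3.097, 0.527, 0.0]
wrist_force: [-0.7, 0.7, -2.6]
width: 0.411
```

>>> arm_command(
  targets="0 0 0.5 0 0 0 0.1; 0 0 0.5 0 0 0 0.1",
)

```text
time: 20.48
tool_pos: [0.3936, -0.2713, 0.0154]
tcp_rot: [-3.097, 0.527, 0.0]
wrist_force: [-2.0, 1.1, 3.8]
width: 0.41
```

It's set down: Fz went positive at the expected height. Releasing and lifting.

>>> arm_command(
  targets="0 0 -0.3 0 0 0 0.1; 0 0 -0.3 0 0 0 0.5; 0 0 -0.3 0 0 0 0.6; 0 0 -0.3 0 0 0 0.7; 0 0 -0.3 0 0 0 0.7; 0 0 -0.3 0 0 0 0.7",
)

```text
time: 20.98
tool_pos: [0.3938, -0.2714, 0.0153]
tcp_rot: [3.097, -0.527, 0.001]
wrist_force: [0.3, 0.6, 0.0]
width: 0.699
```

>>> arm_command(
  targets="0 0 -10 0 0 0 0.7; 0 0 -35 0 0 0 0.7; 0 0 -70 0 0 0 0.7; 0 0 -105 0 0 0 0.7; -10 0 -140 0 0 0 0.7; -10 0 -170 0 0 0 0.7; -10 0 -180 0 0 0 0.7; -10 0 -180 0 0 0 0.7",
)

```text
time: 21.65
tool_pos: [0.3863, -0.2696, 0.1997]
tcp_rot: [3.093, -0.527, 0.012]
wrist_force: [0.3, -1.0, 0.6]
width: 0.699
```

Run:
```python
from h import *
delta([.39,-.27],.2,-19.5)
st=bot.read_state();im,d=bot.read_camera('wrist');cv2.imwrite('pics/w10.png',im)
c=cam('wrist',st)
np.save('w10.npy',d)
im,d=bot.read_camera('top');cv2.imwrite('pics/t10.png',cv2.resize(im[140:300,230:450],None,fx=3.6,fy=3.6,interpolation=cv2.INTER_CUBIC))
im,d=bot.read_camera('scene');cv2.imwrite('pics/s10.png',cv2.resize(im[140:300,170:400],None,fx=3.4,fy=3.4,interpolation=cv2.INTER_CUBIC))
```

```text
t 21.65 shift mm [ 3.7 -0.8 -0.3] rot [ 0.15 -0.47  0.17] w 0.6988084913435492 F [ 0.29 -1.03  0.6 ] g [-289.4 -301.4] z 0.1997 q [-0.66 -0.11  2.07  0.    1.18  1.25]
```

View pics/w10.png

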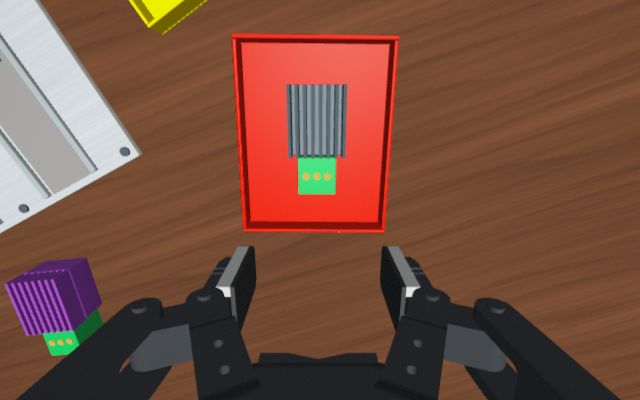

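View pics/t10.png

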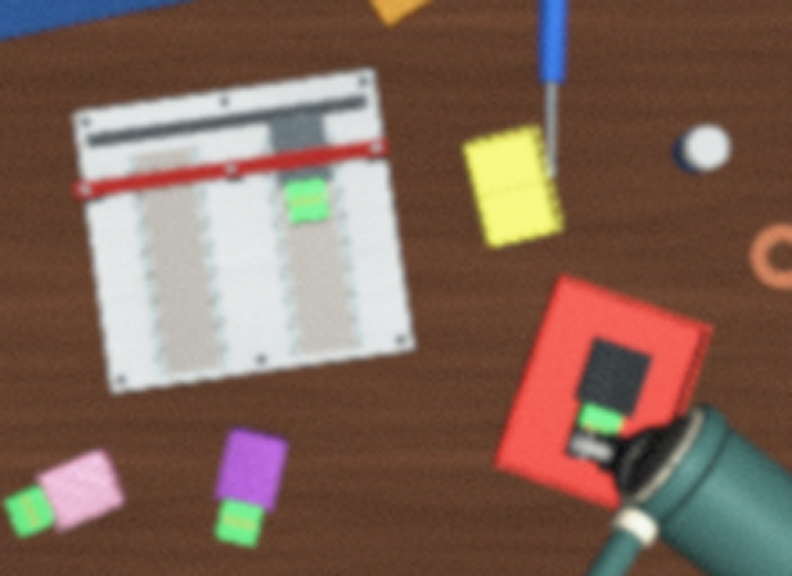

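View pics/s10.png

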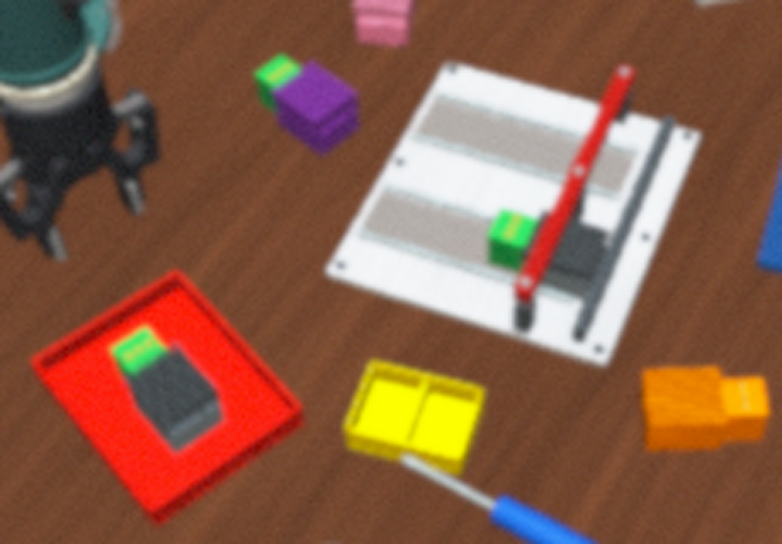

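Both modules look right: the reject lies flat in the tray at wrist (317,140), and the other is at the stop. Time is plentiful, so I'll check the "fully home" contact closely.

```bash
python3 -c "
from h import *
delta(g2w(-.02,-.065),.17,7.707)"
```

```text
t 21.8 shift mm [ 136.2 -331.8   23.5] rot [ -0.08   0.12 -27.03] w 0.6995720996236252 F [-0.19 -0.11  0.58] g [-292.1 -298.7] z 0.1936 q [-0.66 -0.11  2.07  0.    1.18  1.25]
```

>>> arm_command(
  targets="15 -37 0 0 0 -3 0.7; 30 -74 0 0 0 -6 0.7; 45 -110 0 0 0 -9 0.7; 60 -147 0 0 0 -12 0.7; 75 -184 0 0 0 -15 0.7; 90 -220 0 0 0 -18 0.7; 105 -257 0 0 0 -21 0.7; 120 -294 5 0 0 -24 0.7; 130 -320 15 0 0 -27 0.7; 136 -332 23 0 0 -27 0.7",
)

```text
time: 22.63
tool_pos: [0.6226, 0.0037, 0.1684]
tcp_rot: [-3.133, -0.217, 0.006]
wrist_force: [-0.4, -0.2, -0.1]
width: 0.701
```

>>> arm_command(
  targets="0 0 0 0 0 0 0.7; 0 0 0 0 0 0 0.7; 0 0 0 0 0 0 0.7",
)

```text
time: 22.88
tool_pos: [0.6208, -0.0005, 0.1706]
tcp_rot: [3.134, 0.209, -0.006]
wrist_force: [0.3, -0.8, 0.3]
width: 0.696
```

Run:
```python
from h import *
delta(g2w(-.02,-.065),.17,7.7)
st=bot.read_state();im,d=bot.read_camera('wrist');cv2.imwrite('pics/w11.png',im)
cv2.imwrite('pics/w11c.png',cv2.resize(im[60:260,220:420],None,fx=3,fy=3,interpolation=cv2.INTER_CUBIC))
```

```text
t 22.8833 shift mm [ 1.  -1.3  0.6] rot [ 0.    0.2  -0.09] w 0.6962240731522896 F [ 0.34 -0.85  0.28] g [-21.  -66.3] z 0.1706 q [-0.04  0.21  1.79 -0.    1.15  1.4 ]
```

View pics/w11.png

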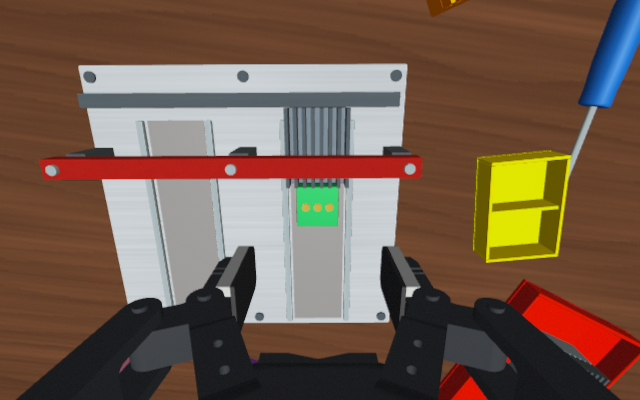

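View pics/w11c.png

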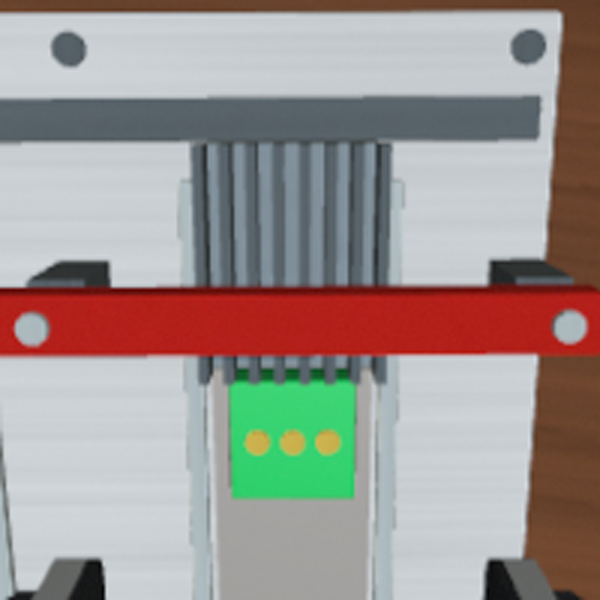

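No gap between the fin fronts and the stop (crop row ≈141), which matches the 7.5 N contact felt just before release. The gripper is free and high, so I'm handing in.

```bash
python3 -c "
from workcell import bot
print(bot.finish_job())"
```

```text
the job is handed in; nothing more can be done
None
```

Both modules were checked on the gauge and the job is handed in at about 23 s of the 64 s allowed; no verdict is reported.

- **Passing module (y = -65 mm lane):** it slid under the bar with little drag and went on to the end stop. Contact there was about 7.5 N when I released it. The last wrist picture shows no gap at the stop; it could hide up to about 1 mm.
- **Rejected module (y = +65 mm lane):** it stopped dead at the bar with about 7 N. I drew it back along the lane, carried it to the red tray and set it down. Contact with the tray floor came at the expected height, and the pictures show it lying flat inside the tray.

**Check that disagreed:** on the first push the tall module stalled about 10 mm before the bar, at about 11 N along the lane and 13 N downward. A picture showed it was not touching the bar. I put it down to friction from pressing down, eased the load and repeated the test properly.

The depth picture, taken beforehand, agreed with both results: fin tops at about 60.5 mm for the reject and 56 mm for the other. I touched nothing else on the bench, and the last pictures show nothing else disturbed. At hand-in the gripper was open, clear of everything, above the gauge.

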